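# Turn the spice carousel to the red-capped jar

## Task

Push with one finger on the spokes on top of the spice carousel to turn it until the spice jar with the red cap stands at the white arrow at its foot, lined up with it, and leave the carousel at rest there. Do not touch or lift the jars or the salt shaker; all four stay standing in their cups. Leave the other things on the worktop where they are.

Things in the scene. Friction and masses are not known exactly. Their poses are not given: they have to be found in the camera images.
- carousel_foot: Black foot of the spice carousel, fixed to the worktop: a disc 196 mm across and 10 mm high; origin at the centre of its underside, on the carousel's upright turning axis, z up.
- pointer: Fixed black tongue 34 mm wide and 10 mm high, flat on the worktop, sticking out from under the tray to 160 mm from the turning axis on the side towards the robot, with a white arrowhead on it pointing at the carousel. Its origin is on the turning axis, on the worktop; the tongue lies along its own -x axis.
- arrow (a point): Middle of the white arrowhead on the tongue, 11 mm above the worktop, 140 mm from the turning axis along the pointer's -x. The red-capped jar belongs on the line from the axis to this point.
- carousel: The turning part (tray, column and spokes in one). Origin on the axis, 12 mm above the worktop; its x and y axes point along spokes 0 and 1. Turns either way through several turns, stays where left: friction about 0.12 N m, plus 0.3 N m per rad/s of damping, so 2 to 5 N on a spoke turns it; no coasting. The jars ride loose in its cups: push below about 1 rad/s.
- tray_floor (a point): Centre of the tray's floor, on the turning axis, 20 mm above the worktop. The round pale wooden tray is 230 mm across, with four round wooden cups on it (60 mm across outside, 53 inside, 35 mm high, centres 75 mm from the axis, midway between the spokes), one for each jar; a steel column 20 mm across rises from its middle to the spokes.
- hub (a point): Middle of the black hub (38 mm across, 28 mm high) that bears the four spokes, on the axis, 172 mm above the worktop. The spokes are level steel rods 10 mm thick, bare from 19 to 100 mm from the axis, with black balls 20 mm across at the ends. A finger hung between two spokes, tip 145 to 155 mm above the worktop, pushes a rod sideways and clears the jars.
- spoke0 (a point): Centre of the ball at the end of spoke 0, 110 mm from the turning axis, 172 mm above the worktop; spokes 0 to 3 follow one another counterclockwise by a quarter turn.
- spoke1 (a point): Centre of the ball at the end of spoke 1, 110 mm from the turning axis, 172 mm above the worktop; spokes 0 to 3 follow one another counterclockwise by a quarter turn.
- spoke2 (a point): Centre of the ball at the end of spoke 2, 110 mm from the turning axis, 172 mm above the worktop; spokes 0 to 3 follow one another counterclockwise by a quarter turn.
- spoke3 (a point): Centre of the ball at the end of spoke 3, 110 mm from the turning axis, 172 mm above the worktop; spokes 0 to 3 follow one another counterclockwise by a quarter turn.
- jar_red: The jar to bring to the arrow: glass spice jar with green label and RED cap, 46 mm across, 109 mm high (top 129 mm above the worktop). Loose, its axis about 75 mm from the turning axis, in any of the four cups; 25 to 65 or 115 to 155 degrees from the arrow, on either side. Origin at the centre of its underside, z up.
- jar_a: Spice jar with black cap, 41 mm across, 105 mm high, loose in a cup. Origin at the centre of its underside, z up.
- jar_b: Spice jar with dark cap, 41 mm across, 105 mm high, loose in a cup. Origin at the centre of its underside, z up.
- salt: Grey and clear salt shaker, 44 mm across, 90 mm high, loose in a cup. Origin at the centre of its underside, z up.
- onion_red: Red onion, about 83 mm, on the chopping board to the right; a bystander. Origin at the centre of its underside.
- garlic_bulb: Garlic bulb, about 50 mm, on the chopping board; a bystander. Origin at the centre of its underside.
- peeler_yellow: Peeler with yellow handle, 170 x 25 x 18 mm, on the chopping board; a bystander. Origin at the centre of its underside.
Not all that is in view belongs to the job. There is more than one size of the pointer; the one meant has the size given above. Of the things like the jar_red, leave any that is turquoise; of the rest the smaller one is meant.

How it is judged:
By the outcome, as a careful person would: the job done as asked, in the order asked, and still so for the second after the job is handed in, with the robot touching nothing.
It also fails if it takes over 51 s, if anything falls off the work surface, if the arm or the gripper's body presses on something with over 40 N, if the wrist force passes 120 N, or if a joint passes its speed limit or range.

## Robot

A 6-joint arm with a two-finger parallel gripper is mounted at the origin on a cart in front of the work surface, level with it; the furniture and walls round the work are solid. World frame = base frame: x ahead of the robot, y to its left, z up, the work surface at z = 0. Lengths are in m, angles in rad, forces in N, time in s.
With the tool pointing down it reaches from about 0.325 to 0.875 m from the base axis. Payload 4.4 kg.
Tool frame: the origin (TCP) lies on the centre line of the jaws, within the pads' length; the fingertips stand 14 mm ahead of it and the grasp point (between the pads) lies 5 mm behind it; z points along the fingers, y is the line along which they close (so a half turn about z gives the same grasp; the last joint's range is limited). The gripper opens to 85 mm and grips with 20 to 120 N. Pads are 22 mm wide; open, the fingers measure 114 mm over their backs; the gripper's body (76 mm by 85 mm) begins 54 mm behind the grasp point. The pads swing forward as they close: fully open they stand 13 mm farther back than shut.
Start: joints at [1.089, 0.207, 1.542, -0, 1.393, -0.15], TCP at [0.187, 0.544, 0.207] pointing down, gripper open.
Joint ranges: [-2.73, 2.73], [-0.86, 2.22], [0.23, 2.46], [-1.11, 4.25], [0.08, 2.63], [-2.82, 2.82]. Speed limits (rad/s): [2.79, 2.79, 3.14, 3.14, 3.14, 3.14].

## Interface

Orientations are given as [roll, pitch, yaw] about the fixed x, y, z axes, in that order (R = Rz(yaw) Ry(pitch) Rx(roll)).
In Python, from plant import robot gives the robot as it stands. The module is installed in compiled form; this text tells all that it offers.
- The arm moves only by the tool step_arm, never from a script. Its argument "increments" is a list of rows, each a list of 2 entries, a list of its own where there are three numbers: the shift along the world's x, y, z each as a share of 75 mm, from -1 to 1, then the turn, a rotation vector about the world's x, y, z each as a share of pi/2 rad, from -1 to 1. A call has exactly 8 rows; each row shifts and turns the commanded pose from where the row before left it; what a row does not reach is not made up. A row lasts 1/8 s, in which the tool goes at most 62.5 mm and 10.7 degrees, less where a joint would pass 70% of its speed; a pose out of reach is approached as far as the arm can. A call with a number of a shift or a turn outside -1 to 1 is refused whole. A call with a gripper value outside its range is refused whole. "claw" is the closure, from 0 (fully open) to 1 (shut), set as the call begins (left out, the last holds). The fingers move at their own pace and stop on an object; "grip_force" is the grip in N (left out, the last holds). Time passes only in rows, so rows that do not move let the fingers close, or fill a call up. It gives the time, the measured TCP pose, the force, the opening and the grip force at its end, in the units of the state.
- robot.sense(): the state, without advancing time (a new reading comes with each control period).
- robot.get_image(name): name is "side" or "top" or "wrist"; returns a dict with "frame" (400x640x3 uint8, red, green, blue), "z_map" (400x640 float32, m along the optical axis (not along the pixel's ray), 0 where there is no reading), "fx", "fy", "cx", "cy" (pixels), "cam_to_world" (4x4, takes a point from camera to world coordinates); the wrist camera has in their place "T_tool_cam" (4x4, takes a point from camera to tool coordinates, whose origin is the TCP and whose axes are the flange's). Camera axes: x right, y up, looking along -z (the intrinsics and any distortion apply to the point x, -y, -z); pixel columns grow to the right and rows downward; lengths in m; the calibration is good to about 2 mm. A picture is of the moment at which its call begins: read the wrist's pose just before it.
- robot.finish_job(): hands the job in; it is judged then, once.
Trained networks look in a picture, given as the dict that the camera call returned (one of the last four; its "shot" number tells which), for a name from the list of things; names that differ only in an ending like _2 or _b are one class to them, and where a whole thing is asked for, a point or a joint stands for the part that bears it (a point fixed in the world has none). Each returns a list of dicts, best first, with "confidence" (0 to 1); they miss things now and then, are a little off and sometimes report something else, mostly with a low value. They report only what shows in the picture. A call takes as long as a camera call. They do not tell look-alikes from the thing itself.
- robot.look_for(picture, label): "extent" ([left, top, right, bottom] in pixels, round what is visible of it).
The state is a dict: "clock": time; "joints": joint angles; "joint_vel": joint speeds; "joint_torque": joint torques, N m; "ee_pos": TCP position; "orientation": TCP orientation; "ft_force": force on the tool from outside, world axes, zero at the start; "ft_torque": the same for the moment, N m; "opening": opening from 0.0 (shut) to 1.0 (fully open); "finger_force": force on a finger pad.
Only numpy, scipy, OpenCV 4.12 (cv2) and the standard library are available. Lean on these libraries where they do the work, as an engineer would, in place of code of your own. Each camera call takes 0.05 s, during which the arm holds its last target. There are 200 camera calls.

## Working session

There is one attempt and no reset: what is moved stays moved. The work goes in short steps, Python scripts to look and compute and a tool call to move; the robot and the scene stay as the last step left them, time stands still between calls to the robot, and variables do not carry over. Pictures are saved under pics/ and viewed, at most 10 in all, crops included, and the job is handed in when it is done.

Besides the shell and the picture viewer there is one more tool, called as name([rows], argument=value, ...), one row to a line, values as JSON. step_arm: Moves the arm, as the interface text tells. Shift numbers are shares of 75 mm and turn numbers shares of pi/2 rad, none past 1 either way. Its arguments: {"type":"object","properties":{"increments":{"type":"array"},"claw":{"type":"number"},"grip_force":{"type":"number"}},"required":["increments"]}

```bash
mkdir -p pics; cat > h.py <<'E'
import numpy as np,cv2
from plant import robot
def save(p,n): cv2.imwrite('pics/'+n+'.png',cv2.cvtColor(p['frame'],cv2.COLOR_RGB2BGR))
def world(p,u,v,z=None):
    M=np.array(p['cam_to_world']); d=M[:3,:3]@np.array([(u-p['cx'])/p['fx'],-(v-p['cy'])/p['fy'],-1.]); o=M[:3,3]
    if z is None: return o+d*p['z_map'][int(round(v)),int(round(u))]
    return o+d*(z-o[2])/d[2]
E
python3 - <<'E'
from h import *
s=robot.sense(); print(s['clock'],s['ee_pos'],s['orientation'],s['opening'])
for n in ('top','side'):
    p=robot.get_image(n); save(p,n+'0'); print(n,[k for k in p], np.round(p['cam_to_world'],3).tolist())
    for l in ('carousel','carousel_foot','pointer','hub','spoke0','jar_red','jar_a','salt'):
        for r in robot.look_for(p,l)[:4]:
            e=r['extent']; u,v=(e[0]+e[2])/2,(e[1]+e[3])/2
            print(l,round(r['confidence'],2),np.round(e),world(p,u,v).round(3))
E
```

```text
0.0 [0.18694853 0.54290251 0.20571445] [-3.13934417e+00 -3.25977316e-04  2.80976400e+00] 0.9969792837621547
top ['frame', 'z_map', 'fx', 'fy', 'cx', 'cy', 'cam_to_world', 'shot'] [[0.023, 0.982, -0.186, 0.287], [-1.0, 0.021, -0.012, -0.046], [-0.008, 0.186, 0.982, 1.517], [0.0, 0.0, 0.0, 1.0]]
carousel 0.93 [277. 156. 365. 237.] [ 0.534 -0.048  0.182]
carousel_foot 0.95 [281. 156. 361. 241.] [ 0.529 -0.048  0.182]
carousel_foot 0.48 [390. 193. 406. 208.] [ 0.548 -0.283  0.063]
pointer 0.59 [250. 185. 263. 199.] [0.577 0.157 0.003]
pointer 0.52 [334. 237. 344. 254.] [ 0.413 -0.107  0.013]
hub 0.57 [282. 157. 363. 242.] [ 0.527 -0.053  0.179]
hub 0.16 [390. 193. 405. 211.] [ 0.546 -0.281  0.062]
spoke0 0.67 [286. 155. 360. 238.] [ 0.535 -0.053  0.183]
jar_red 0.65 [238. 232. 262. 250.] [0.412 0.156 0.11 ]
jar_red 0.59 [195. 144. 222. 181.] [0.632 0.279 0.157]
jar_red 0.5 [334. 200. 352. 222.] [ 0.504 -0.114  0.128]
jar_red 0.33 [389. 196. 402. 208.] [ 0.545 -0.275  0.06 ]
jar_a 0.71 [326. 170. 338. 186.] [ 0.602 -0.079  0.127]
jar_a 0.64 [305. 215. 316. 229.] [ 0.47  -0.019  0.124]
sal
[... 159 characters left out ...]
_world', 'shot'] [[0.135, 0.864, -0.485, 0.08], [-0.991, 0.119, -0.065, -0.092], [0.002, 0.489, 0.872, 0.976], [0.0, 0.0, 0.0, 1.0]]
carousel 0.67 [280. 149. 385. 263.] [ 0.539 -0.05   0.117]
carousel_foot 0.87 [284. 150. 382. 264.] [ 0.539 -0.052  0.112]
pointer 0.54 [340. 259. 355. 279.] [ 0.422 -0.105  0.009]
hub 0.62 [283. 148. 385. 262.] [ 0.512 -0.057  0.172]
spoke0 0.72 [282. 152. 385. 267.] [ 0.54  -0.054  0.096]
jar_red 0.98 [351. 209. 369. 238.] [ 0.494 -0.121  0.13 ]
jar_red 0.86 [227. 234. 254. 267.] [0.402 0.148 0.101]
jar_red 0.56 [190. 138. 229. 189.] [0.621 0.282 0.114]
jar_a 0.91 [338. 171. 356. 202.] [ 0.596 -0.079  0.121]
salt 0.64 [301. 185. 318. 212.] [0.564 0.011 0.093]
```

```bash
python3 - <<'E'
import cv2,numpy as np
a=cv2.resize(cv2.imread('pics/top0.png')[135:275,210:420],None,fx=3.6,fy=3.6,interpolation=2)
b=cv2.resize(cv2.imread('pics/side0.png')[130:290,180:410],None,fx=3.4,fy=3.4,interpolation=2)
cv2.imwrite('pics/a.png',a);cv2.imwrite('pics/b.png',b)
E
```

```text
(no output)
```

View pics/a.png

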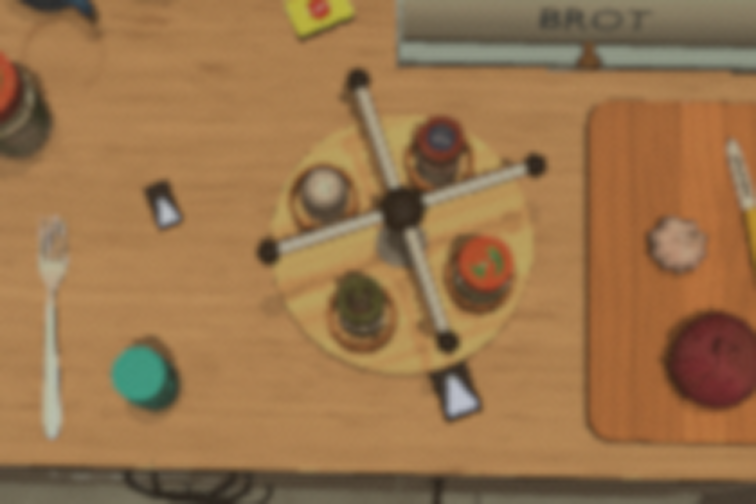

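View pics/b.png

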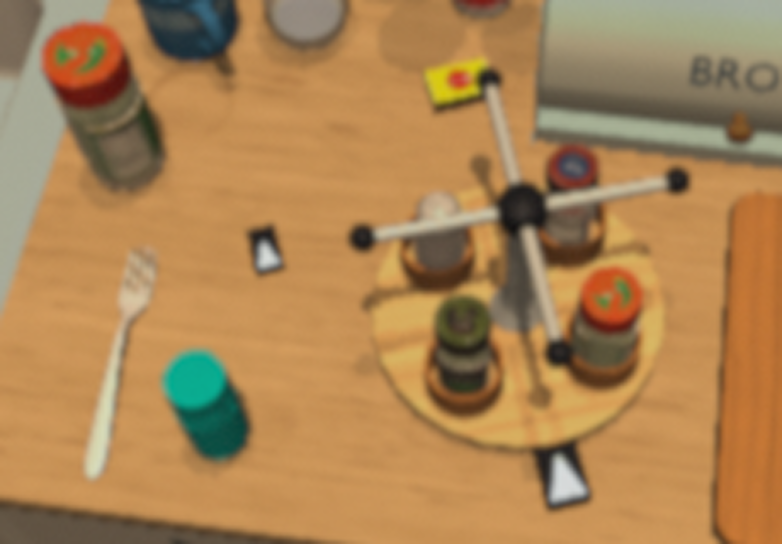

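View pics/side0.png

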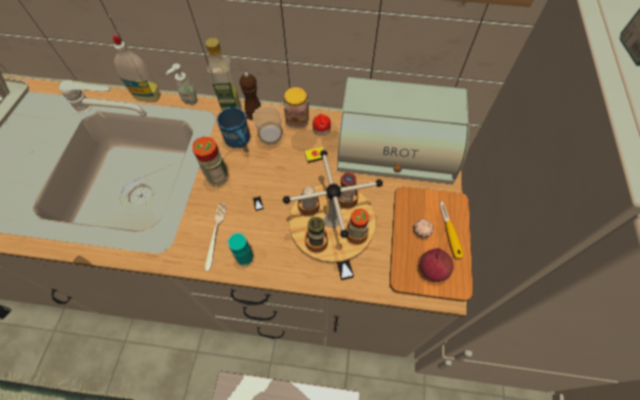

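The overview shows the carousel hub at about (322,193) in the top view. The red-capped jar is at about (345,208), to the right of the white arrow at about (338,244). The bigger red-capped jar on the left and the turquoise one are distractors. Next I'll turn these pixels into positions.

```bash
cat >> h.py <<'E'
def blob(p,box,kind):
    f=p['frame'].astype(int);R,G,B=f[...,0],f[...,1],f[...,2]
    m=(np.minimum(np.minimum(R,G),B)>170) if kind=='white' else ((R>150)&(G<100)&(B<80))
    k=np.zeros(m.shape,bool);k[box[1]:box[3],box[0]:box[2]]=1
    v,u=np.nonzero(m&k);return u,v
def ang(a,c): return np.degrees(np.arctan2(a[1]-c[1],a[0]-c[0]))
E
python3 - <<'E'
from h import *
T=dict(off=(210,135),s=3.6,hub=(403,208),balls=[(358,79),(536,165),(447,342),(268,251)],ab=(325,232,350,256),rb=(332,195,358,222))
S=dict(off=(180,130),s=3.4,hub=(521,208),balls=[(489,77),(677,180),(559,352),(362,237)],ab=(335,258,358,283),rb=(348,205,372,222))
for n,D in(('top',T),('side',S)):
    p=robot.get_image(n); q=lambda c:((c[0]+.5)/D['s']+D['off'][0]-.5,(c[1]+.5)/D['s']+D['off'][1]-.5)
    B=np.array([world(p,*q(c),.172) for c in D['balls']]); c=B.mean(0)
    h=world(p,*q(D['hub']),.186)
    u,v=blob(p,D['ab'],'white'); a=world(p,u.mean(),v.mean(),.011)
    u2,v2=blob(p,D['rb'],'red'); W=np.array([world(p,x,y) for x,y in zip(u2,v2)]); t=W[W[:,2]>.122]
    print(n,len(u),len(u2),len(t)); print('balls',B.round(4).tolist(),'c',c.round(4),'hub',h.round(4),'r',np.hypot(*(B-c)[:,:2].T).round(3))
    print('ball ang',[round(ang(b,c),1) for b in B],'arrow',a.round(4),round(ang(a,c),2),np.hypot(*(a-c)[:2]).round(3),'red',t.mean(0).round(4),((t.max(0)+t.min(0))/2).round(4),round(ang(t.mean(0),c),2),np.hypot(*(t.mean(0)-c)[:2]).round(3))
E
```

```text
top 23 114 112
balls [[0.6519, -0.0116, 0.172], [0.5848, -0.1536, 0.172], [0.4433, -0.0857, 0.172], [0.5116, 0.0552, 0.172]] c [ 0.5479 -0.0489  0.172 ] hub [ 0.5454 -0.0495  0.186 ] r [0.11  0.111 0.111 0.11 ]
ball ang [np.float64(19.7), np.float64(-70.6), np.float64(-160.6), np.float64(109.2)] arrow [ 0.4132 -0.1021  0.011 ] -158.47 0.145 red [ 0.5132 -0.1163  0.1299] [ 0.5137 -0.1168  0.129 ] -117.25 0.076
side 66 128 128
balls [[0.6548, -0.0121, 0.172], [0.5859, -0.1533, 0.172], [0.4452, -0.0867, 0.172], [0.5117, 0.0549, 0.172]] c [ 0.5494 -0.0493  0.172 ] hub [ 0.5407 -0.0496  0.186 ] r [0.112 0.11  0.111 0.111]
ball ang [np.float64(19.4), np.float64(-70.7), np.float64(-160.2), np.float64(109.9)] arrow [ 0.4147 -0.1015  0.011 ] -158.81 0.144 red [ 0.5144 -0.1173  0.1293] [ 0.5162 -0.1182  0.1296] -117.23 0.076
```

step_arm([
  [[0.28, -0.51, 0.1], [0, 0, 0]],
  [[0.28, -0.51, 0.1], [0, 0, 0]],
  [[0.28, -0.51, 0.1], [0, 0, 0]],
  [[0.28, -0.51, 0], [0, 0, 0]],
  [[0.28, -0.51, 0], [0, 0, 0]],
  [[0.28, -0.51, 0], [0, 0, 0]],
  [[0.28, -0.51, 0], [0, 0, 0]],
  [[0.28, -0.51, 0], [0, 0, 0]],
], claw=1, grip_force=20)

```text
clock: 2.0
ee_pos: [0.3559, 0.2364, 0.2297]
orientation: [3.141, 0.001, 2.81]
ft_force: [-0.0, -0.0, 0.1]
opening: 0.003
finger_force: 0.0
```

step_arm([
  [[0.27, -0.51, 0], [0, 0, 0]],
  [[0.27, -0.51, 0], [0, 0, 0]],
  [[0.27, -0.51, 0], [0, 0, 0]],
  [[0.27, -0.51, 0], [0, 0, 0]],
  [[0.27, -0.51, 0], [0, 0, 0]],
  [[0.27, -0.5, 0], [0, 0, 0]],
  [[0, 0, 0], [0, 0, 0]],
  [[0, 0, 0], [0, 0, 0]],
])

```text
clock: 3.0
ee_pos: [0.4765, 0.0091, 0.2292]
orientation: [3.141, -0.001, 2.809]
ft_force: [-0.4, -0.2, -0.0]
opening: 0.001
finger_force: 0.0
```

```bash
python3 - <<'E'
from h import *
p=robot.get_image('side'); save(p,'s1'); print(robot.sense()['ee_pos'],robot.sense()['clock'])
cv2.imwrite('pics/s1c.png',cv2.resize(cv2.imread('pics/s1.png')[130:290,230:410],None,fx=3.4,fy=3.4,interpolation=2))
E
```

```text
[0.47633421 0.00957162 0.22925952] 3.05
```

View pics/s1c.png

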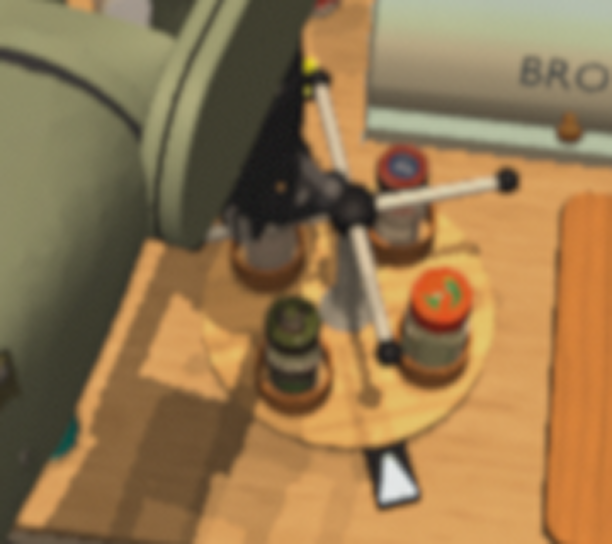

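The arrow at (394,480) and the red cap at (440,297) in the crop both stay visible, and the finger hangs left of the left and far spokes. Now I'll lower it between the two.

step_arm([
  [[0, 0, -0.2], [0, 0, 0]],
  [[0, 0, -0.2], [0, 0, 0]],
  [[0, 0, -0.2], [0, 0, 0]],
  [[0, 0, -0.2], [0, 0, 0]],
  [[0, 0, -0.07], [0, 0, 0]],
  [[0.09, 0.03, 0], [0, 0, 0]],
  [[0.09, 0.03, 0], [0, 0, 0]],
  [[0.09, 0.03, 0], [0, 0, 0]],
])

```text
clock: 4.05
ee_pos: [0.4983, 0.0157, 0.1649]
orientation: [3.141, 0.002, 2.81]
ft_force: [-0.3, 0.6, -0.5]
opening: -0.002
finger_force: 0.0
```

step_arm([
  [[0.05, 0.03, 0], [0, 0, 0]],
  [[0.05, 0.03, 0], [0, 0, 0]],
  [[0.05, 0.03, 0], [0, 0, 0]],
  [[0.05, 0.03, 0], [0, 0, 0]],
  [[0.055, 0.02, 0], [0, 0, 0]],
  [[0.055, 0.02, 0], [0, 0, 0]],
  [[0.055, 0.02, 0], [0, 0, 0]],
  [[0.055, 0.01, 0], [0, 0, 0]],
])

```text
clock: 5.05
ee_pos: [0.5288, 0.03, 0.1641]
orientation: [-3.142, -0.0, 2.81]
ft_force: [-0.4, 0.8, -0.7]
opening: -0.001
finger_force: 0.0
```

```bash
cat > m.py <<'E'
from h import *
import sys
c=np.array([.5487,-.0491])
for n,b,rb in (('side',(335,258,358,283),(290,195,376,262)),('top',(325,232,350,256),(290,190,358,245))):
    p=robot.get_image(n); save(p,n+sys.argv[1])
    u,v=blob(p,rb,'red'); W=np.array([world(p,x,y) for x,y in zip(u,v)]); t=W[(W[:,2]>.122)&(W[:,2]<.14)] if len(W) else W
    u,v=blob(p,b,'white'); a=world(p,u.mean(),v.mean(),.011) if len(u) else c*np.nan
    print(n,len(t),len(u),'arrow',ang(a,c).round(2),'red',ang(t.mean(0),c).round(2) if len(t) else None,t.mean(0).round(4) if len(t) else '')
print(robot.sense()['ee_pos'],robot.sense()['clock'])
E
python3 m.py 2
```

```text
side 114 78 arrow -158.67 red -120.37 [ 0.509  -0.1168  0.129 ]
top 117 29 arrow -159.03 red -117.88 [ 0.5133 -0.1161  0.1301]
[0.52900147 0.02990928 0.16414532] 5.15
```

```bash
python3 -c "
import cv2,numpy as np
a=cv2.resize(cv2.imread('pics/side2.png')[130:290,270:400],None,fx=3,fy=3,interpolation=2)
b=cv2.resize(cv2.imread('pics/top2.png')[130:290,270:400],None,fx=3,fy=3,interpolation=2)
cv2.imwrite('pics/c2.png',np.hstack([a,b]))"
```

```text
(no output)
```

View pics/c2.png

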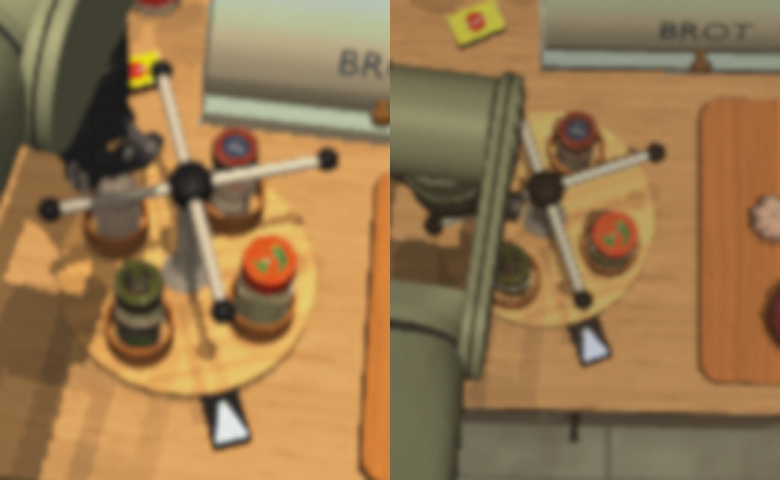

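```bash
python3 - <<'E'
from h import *
s=robot.sense(); print(s['joints'],s['ft_force'])
p=robot.get_image('side'); M=np.linalg.inv(p['cam_to_world'])
def px(w):
    q=M@np.r_[w,1]; return [round(p['fx']*q[0]/-q[2]+p['cx'],1),round(-p['fy']*q[1]/-q[2]+p['cy'],1)]
e=np.array(s['ee_pos']); print('tcp',px(e),'tip',px(e-[0,0,.014]),'hub',px([.5485,-.049,.186]))
for v in range(164,196,3): print(v,[tuple(int(1000*k) for k in world(p,u,v)) for u in (304,310,316,320,324)])
E
```

```text
[-1.06931580e-01  1.50715506e-01  1.69896730e+00 -7.13447227e-06
  1.29167725e+00 -1.34600727e+00] [-0.26113485  0.67119132 -0.0592167 ]
tcp [np.float64(298.3), np.float64(195.8)] tip [np.float64(298.6), np.float64(198.8)] hub [np.float64(333.0), np.float64(187.9)]
164 [(498, 3, 345), (511, -5, 328), (734, 21, -2), (736, 9, -2), (617, -18, 176)]
167 [(498, 3, 335), (511, -5, 318), (721, 19, 1), (722, 7, 2), (725, -3, 0)]
170 [(498, 4, 324), (510, -5, 308), (713, 18, -2), (712, 6, 2), (715, -5, 0)]
173 [(508, 7, 298), (507, -5, 302), (517, -15, 288), (702, 4, 0), (705, -6, -1)]
176 [(510, 8, 284), (505, -5, 294), (511, -16, 288), (515, -24, 282), (518, -32, 279)]
179 [(511, 8, 269), (525, -1, 251), (506, -17, 284), (508, -25, 282), (682, -9, 3)]
182 [(520, 11, 243), (511, -3, 261), (500, -18, 281), (503, -25, 279), (674, -10, 0)]
185 [(512, 10, 245), (502, -4, 263), (496, -18, 276), (663, 0, 0), (652, -13, 20)]
188 [(508, 9, 238), (504, -4, 248), (640, 6, 19), (643, -3, 16), (643, -15, 19)]
191 [(574, 26, 110), (577, 11, 109), (629, 5, 21), (629, -5, 24), (542, -28, 177)]
194 [(571, 26, 101), (529, 1, 178), (531, -11, 177), (534, -20, 174), (534, -29, 176)]
```

```bash
python3 - <<'E'
from h import *
p=robot.get_image('side'); 
for v in range(184,206,2): print(v,[tuple(int(1000*k) for k in world(p,u,v)) for u in range(284,309,4)])
w=robot.get_image('wrist'); t=robot.get_image('top'); save(t,'t3')
im=np.hstack([w['frame'],cv2.resize(p['frame'][170:220,265:345],(640,400),interpolation=2)])
cv2.imwrite('pics/c3.png',cv2.cvtColor(cv2.resize(im,(800,250)),4))
E
```

```text
184 [(653, 101, -2), (653, 90, 0), (517, 37, 233), (516, 28, 238), (510, 18, 249), (514, 10, 245), (508, 0, 256)]
186 [(647, 100, -2), (647, 89, 0), (523, 40, 215), (515, 28, 232), (512, 19, 238), (509, 9, 245), (505, 0, 254)]
188 [(639, 99, 0), (640, 87, 0), (524, 41, 205), (514, 28, 225), (517, 20, 221), (506, 9, 241), (504, 0, 247)]
190 [(631, 97, 2), (634, 86, 0), (524, 41, 196), (517, 30, 211), (517, 21, 212), (578, 26, 107), (578, 16, 110)]
192 [(626, 96, 0), (627, 85, 0), (627, 73, 2), (517, 31, 201), (517, 21, 204), (574, 26, 105), (573, 15, 109)]
194 [(621, 95, -1), (620, 83, 1), (625, 73, -3), (516, 31, 193), (595, 42, 54), (568, 25, 105), (529, 6, 178)]
196 [(614, 94, -1), (616, 83, -2), (616, 71, 0), (617, 60, 0), (522, 24, 176), (522, 14, 178), (525, 6, 175)]
198 [(510, 58, 179), (511, 49, 180), (515, 41, 175), (515, 32, 177), (518, 23, 173), (519, 14, 173), (522, 5, 170)]
200 [(505, 58, 179), (506, 49, 179), (509, 40, 177), (512, 32, 172), (591, 43, 29), (566, 26, 78), (560, 14, 91)]
202 [(499, 56, 180), (502, 48, 177), (598, 68, 0), (589, 54, 19), (587, 43, 25), (563, 26, 72), (562, 15, 77)]
204 [(590, 90, -2), (589, 78, 1), (593, 68, -2), (583, 53, 18), (583, 42, 21), (562, 26, 63), (559, 14, 72)]
```

View pics/c3.png

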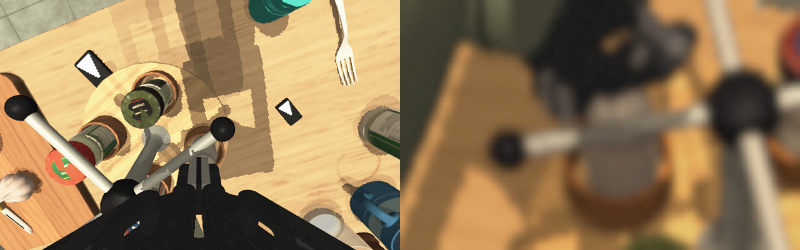

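The inset shows the fingers above the left spoke with their tips near z 0.19, so the spoke hasn't been touched. That's about 40 mm higher than the pose reading implies, so I'll check it with the wrist camera.

```bash
python3 - <<'E'
from h import *
from scipy.spatial.transform import Rotation as R
s=robot.sense(); w=robot.get_image('wrist'); T=np.array(w['T_tool_cam']); print(T.round(3).tolist())
Rw=R.from_euler('xyz',s['orientation']).as_matrix()
def tool(u,v):
    z=w['z_map'][v,u]; q=np.array([(u-w['cx'])/w['fx']*z,-(v-w['cy'])/w['fy']*z,-z]); return T[:3,:3]@q+T[:3,3]
for n,u,v in [('ball',355,205),('ball near',30,165),('hub',195,300),('tip',318,268),('tip',342,268),('tip',318,280),('tip',330,262),('table',450,150),('green cap',225,170),('rod',275,235),('rod',240,260)]:
    t=tool(u,v); print(n,t.round(3),(Rw@t+s['ee_pos']).round(3))
p=robot.get_image('side'); z=p['z_map']
E
```

```text
[[-0.0, 0.949, 0.314, 0.08], [1.0, 0.001, -0.001, 0.0], [-0.001, 0.314, -0.949, -0.167], [0.0, 0.0, 0.0, 1.0]]
ball [ 0.028  0.018 -0.017] [0.508 0.056 0.182]
ball near [ 0.047 -0.13  -0.015] [ 0.442 -0.078  0.179]
hub [-0.027 -0.065 -0.012] [ 0.533 -0.04   0.176]
tip [ 0.01   0.001 -0.043] [0.519 0.034 0.208]
tip [ 0.006  0.011 -0.037] [0.526 0.042 0.201]
tip [ 0.011  0.001 -0.054] [0.518 0.034 0.218]
tip [ 0.01   0.006 -0.038] [0.521 0.039 0.202]
table [0.023 0.129 0.162] [0.549 0.159 0.002]
green cap [ 0.032 -0.056  0.038] [ 0.48  -0.013  0.126]
rod [-0.059 -0.042  0.144] [ 0.571 -0.029  0.02 ]
rod [-0.042 -0.057  0.06 ] [ 0.549 -0.038  0.104]
```

```bash
python3 - <<'E'
from h import *
w=robot.get_image('wrist'); T=np.array(w['T_tool_cam']); Ti=np.linalg.inv(T)
def tool(u,v):
    z=w['z_map'][v,u]; q=np.array([(u-w['cx'])/w['fx']*z,-(v-w['cy'])/w['fy']*z,-z]); return (1000*(T[:3,:3]@q+T[:3,3])).astype(int)
for zz in (-.04,-.03,-.02,-.01,0,.014):
    q=Ti@[.011,0,zz,1]; print(zz,w['fx']*q[0]/-q[2]+w['cx'],-w['fy']*q[1]/-q[2]+w['cy'])
for v in range(196,290,6): print(v,[tuple(tool(u,v).tolist()) for u in (306,314,322,330,338)])
save(w,'w4'); cv2.imwrite('pics/w4c.png',cv2.resize(cv2.imread('pics/w4.png')[180:340,200:400],None,fx=3.6,fy=3.6,interpolation=2))
E
```

```text
-0.04 316.45331148728076 261.72523875727
-0.03 316.5102543987815 250.84276711574972
-0.02 316.56049418838205 241.2413422641956
-0.01 316.6051486660916 232.70733733656058
0 316.64510018917093 225.0721233039846
0.014 316.69444883292203 215.6410070857488
196 [(-18, -10, 143), (-18, -2, 144), (-18, 4, 142), (-18, 12, 144), (-18, 20, 143)]
202 [(-24, -10, 143), (-24, -2, 144), (-23, 4, 140), (-23, 12, 141), (27, 10, -10)]
208 [(-28, -10, 138), (-24, -2, 126), (-23, 4, 122), (-23, 11, 124), (24, 10, -12)]
214 [(-28, -9, 122), (-24, -2, 111), (-23, 4, 109), (20, 6, -7), (21, 10, -10)]
220 [(-29, -9, 109), (-35, -2, 125), (17, 2, -9), (18, 6, -11), (18, 10, -11)]
226 [(-43, -10, 129), (14, -1, -8), (15, 2, -10), (16, 6, -14), (16, 10, -13)]
232 [(10, -5, -8), (12, -1, -11), (12, 2, -11), (12, 6, -12), (-37, 18, 102)]
238 [(8, -5, -11), (9, -1, -12), (9, 2, -13), (-36, 10, 88), (-39, 17, 94)]
244 [(6, -5, -13), (5, -1, -11), (-36, 4, 76), (-38, 10, 79), (-41, 17, 87)]
250 [(2, -5, -12), (-38, -2, 69), (-37, 3, 67), (-37, 9, 66), (-41, 16, 74)]
256 [(10, -4, -34), (10, -1, -33), (10, 2, -34), (10, 5, -32), (-40, 15, 64)]
262 [(10, -4, -39), (10, -1, -39), (10, 2, -38), (9, 5, -38), (6, 9, -31)]
268 [(10, -4, -43), (9, -1, -42), (10, 2, -43), (10, 5, -44), (5, 9, -36)]
274 [(10, -4, -48), (10, 0, -48), (10, 2, -49), (10, 5, -48), (5, 9, -40)]
280 [(10, -3, -53), (10, 0, -52), (9, 2, -52), (10, 5, -54), (5, 8, -45)]
286 [(9, -3, -56), (9, 0, -56), (10, 2, -57), (10, 5, -57), (6, 8, -51)]
```

View pics/w4c.png

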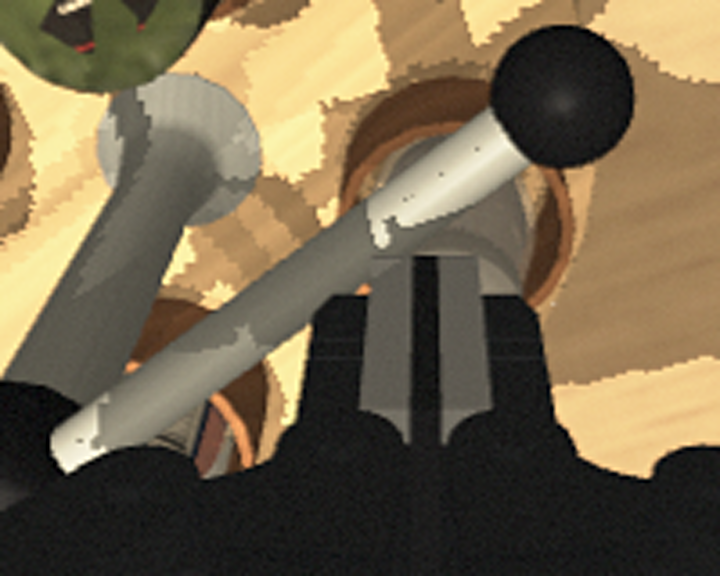

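step_arm([
  [[-0.15, -0.05, 0], [0, 0, 0]],
  [[-0.15, -0.05, 0], [0, 0, 0]],
  [[-0.15, -0.05, 0], [0, 0, 0]],
  [[-0.15, -0.05, 0], [0, 0, 0]],
  [[0, 0, 0], [0, 0, 0]],
  [[0, 0, 0], [0, 0, 0]],
  [[0, 0, 0], [0, 0, 0]],
  [[0, 0, 0], [0, 0, 0]],
])

```text
clock: 6.5
ee_pos: [0.4838, 0.015, 0.1641]
orientation: [3.142, -0.0, 2.81]
ft_force: [0.3, 0.1, -0.6]
opening: 0.002
finger_force: 0.0
```

```bash
python3 - <<'E'
from h import *
w=robot.get_image('wrist'); T=np.array(w['T_tool_cam'])
v,u=np.mgrid[240:400,0:640]; z=w['z_map'][240:400]
q=np.stack([(u-w['cx'])/w['fx']*z,-(v-w['cy'])/w['fy']*z,-z],-1)[z>0]; t=q@T[:3,:3].T+T[:3,3]
t=t[(t[:,2]<-.02)&(abs(t[:,1])<.09)]
for a in np.arange(-.13,-.02,.01):
    k=t[(t[:,2]>=a)&(t[:,2]<a+.01)]
    if len(k): print(a.round(3),len(k),'x',np.percentile(k[:,0],[1,99]).round(3),'y',np.percentile(k[:,1],[1,99]).round(3))
s=robot.sense();print(s['ee_pos'],s['clock'])
E
```

```text
-0.12 382 x [0.016 0.018] y [-0.017  0.018]
-0.11 8319 x [0.006 0.017] y [-0.055  0.056]
-0.1 8858 x [-0.     0.017] y [-0.05  0.05]
-0.09 7869 x [-0.009  0.016] y [-0.041  0.042]
-0.08 5150 x [-0.009  0.013] y [-0.035  0.036]
-0.07 1551 x [-0.011  0.013] y [-0.025  0.025]
-0.06 837 x [0.006 0.011] y [-0.013  0.014]
-0.05 813 x [0.006 0.011] y [-0.013  0.014]
-0.04 627 x [0.006 0.011] y [-0.013  0.014]
-0.03 54 x [0.01  0.011] y [-0.006  0.007]
[0.48377001 0.0149501  0.16407554] 6.55
```

step_arm([
  [[0, 0, -0.11], [0, 0, 0]],
  [[0, 0, -0.11], [0, 0, 0]],
  [[0, 0, -0.11], [0, 0, 0]],
  [[0, 0, -0.11], [0, 0, 0]],
  [[0, 0, -0.11], [0, 0, 0]],
  [[0.06, 0.01, 0], [0, 0, 0]],
  [[0.06, 0.01, 0], [0, 0, 0]],
  [[0.06, 0.01, 0], [0, 0, 0]],
])

```text
clock: 7.55
ee_pos: [0.4979, 0.0171, 0.1234]
orientation: [3.141, 0.001, 2.81]
ft_force: [-0.2, 0.2, -0.4]
opening: -0.005
finger_force: 0.0
```

step_arm([
  [[0.05, 0.03, 0], [0, 0, 0]],
  [[0.05, 0.03, 0], [0, 0, 0]],
  [[0.05, 0.03, 0], [0, 0, 0]],
  [[0.05, 0.02, 0], [0, 0, 0]],
  [[0.055, 0.02, 0], [0, 0, 0]],
  [[0.055, 0.02, 0], [0, 0, 0]],
  [[0.055, 0.01, 0], [0, 0, 0]],
  [[0.055, 0.01, 0], [0, 0, 0]],
])

```text
clock: 8.55
ee_pos: [0.5285, 0.03, 0.1226]
orientation: [-3.141, -0.001, 2.81]
ft_force: [-3.2, -2.0, -1.4]
opening: 0.001
finger_force: 1.5
```

```bash
python3 m.py 5
```

```text
side 119 79 arrow -158.67 red -137.06 [ 0.4906 -0.1032  0.129 ]
top 121 29 arrow -159.03 red -135.62 [ 0.4941 -0.1026  0.13  ]
[0.52939728 0.03039451 0.12292627] 8.65
```

step_arm([
  [[0.05, 0.01, 0], [0, 0, 0]],
  [[0.05, 0.01, 0], [0, 0, 0]],
  [[0.05, 0.01, 0], [0, 0, 0]],
  [[0.05, 0, 0], [0, 0, 0]],
  [[0.05, 0, 0], [0, 0, 0]],
  [[0.05, -0.01, 0], [0, 0, 0]],
  [[0.03, -0.01, 0], [0, 0, 0]],
  [[0, 0, 0], [0, 0, 0]],
])

```text
clock: 9.65
ee_pos: [0.5541, 0.0309, 0.1231]
orientation: [3.141, 0.001, 2.81]
ft_force: [-0.9, 0.6, -1.0]
opening: -0.001
finger_force: 0.4
```

```bash
cat > m2.py <<'E'
from h import *
import sys
from scipy.optimize import minimize
c=np.array([.5487,-.0491]); th=np.linspace(0,2*np.pi,40)
for n,b,rb in (('side',(335,258,358,283),(290,195,376,268)),('top',(325,232,350,256),(290,190,358,250))):
    p=robot.get_image(n); save(p,n+sys.argv[1]); M=np.linalg.inv(p['cam_to_world'])
    u,v=blob(p,rb,'red'); m=cv2.moments(cv2.convexHull(np.c_[u,v].astype(np.float32)))
    g=np.array([m['m10'],m['m01']])/m['m00']
    def pred(x):
        P=np.vstack([np.c_[x[0]+.023*np.cos(th),x[1]+.023*np.sin(th),np.full(40,z),np.ones(40)] for z in (.129,.114)])@M.T
        q=np.c_[p['fx']*P[:,0]/-P[:,2]+p['cx'],p['fy']*P[:,1]/P[:,2]+p['cy']]
        m=cv2.moments(cv2.convexHull(q.astype(np.float32))); return np.array([m['m10'],m['m01']])/m['m00'],m['m00']
    x=np.array([.48,-.08])
    for _ in range(5): x=x+np.array(world(p,*g,.12)-world(p,*pred(x)[0],.12))[:2]
    u,v=blob(p,b,'white'); a=world(p,u.mean(),v.mean(),.011)
    print(n,m['m00'],pred(x)[1].round(0),'arrow',ang(a,c).round(2),'jar',x.round(4),np.hypot(*(x-c)).round(4),ang(x,c).round(2))
s=robot.sense();print(s['ee_pos'],s['clock'],s['ft_force'])
E
python3 m2.py 6
```

```text
Traceback (most recent call last):
  File "m2.py", line 16, in <module>
    print(n,m['m00'],pred(x)[1].round(0),'arrow',ang(a,c).round(2),'jar',x.round(4),np.hypot(*(x-c)).round(4),ang(x,c).round(2))
                     ^^^^^^^^^^^^^^^^
AttributeError: 'float' object has no attribute 'round'
```

```bash
sed -i 's/pred(x)\[1\].round(0)/round(pred(x)[1])/' m2.py; python3 m2.py 6; python3 m.py 7
```

```text
side 1283.0 319 arrow -158.67 jar [ 0.4963 -0.0825] 0.0621 -147.51
top 149.0 207 arrow -159.03 jar [ 0.4812 -0.0856] 0.0767 -151.59
[0.55405438 0.03075018 0.12329881] 9.8 [-0.87014291  0.51854646  0.10035125]
side 107 79 arrow -158.67 red -154.67 [ 0.4745 -0.0842  0.1291]
top 121 29 arrow -159.17 red -152.21 [ 0.4808 -0.0849  0.1297]
[0.5539957  0.03067802 0.12335774] 9.9
```

```bash
python3 - <<'E'
s=open('m2.py').read()
s=s.replace("u,v=blob(p,rb,'red');","u,v=blob(p,rb,'red'); k=np.zeros((400,640),np.uint8);k[v,u]=1;k=cv2.connectedComponentsWithStats(k);i=1+k[2][1:,4].argmax();v,u=np.nonzero(k[1]==i); print(u.min(),u.max(),v.min(),v.max());")
open('m2.py','w').write(s)
E
python3 m2.py 8; python3 -c "
import cv2,numpy as np
a=cv2.resize(cv2.imread('pics/side8.png')[180:290,290:380],None,fx=4.4,fy=4.4,interpolation=2)
b=cv2.resize(cv2.imread('pics/top8.png')[160:270,290:380],None,fx=4.4,fy=4.4,interpolation=2)
cv2.imwrite('pics/c8.png',np.hstack([a,b]))"
```

```text
336 352 225 236
side 138.0 327 arrow -158.67 jar [ 0.4749 -0.0849] 0.0821 -154.11
327 341 212 225
top 149.0 207 arrow -159.14 jar [ 0.4812 -0.0856] 0.0767 -151.59
[0.55390064 0.03059573 0.12333393] 10.0 [ 0.31188693  0.20060084 -0.47319026]
```

View pics/c8.png

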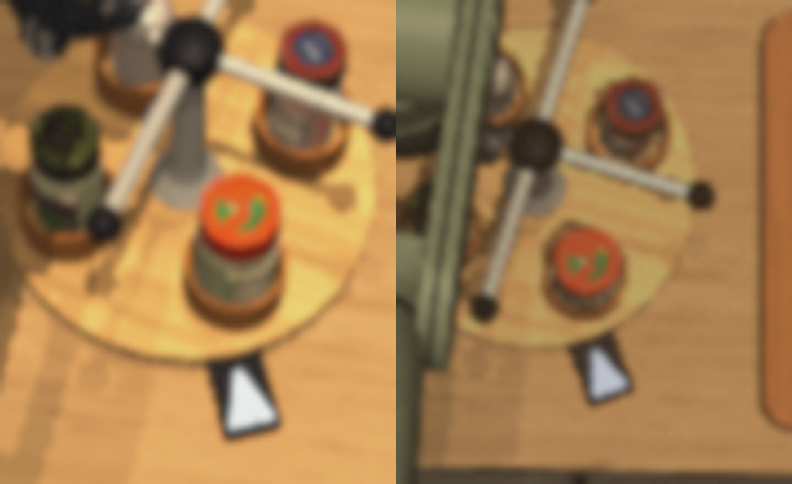

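```bash
sed -i "s/else ((R>150)&(G<100)&(B<80))/else ((R>1.75*G)\&(R>90))/" h.py; sed -i "s/'jar',/'mask',(u2:=hb), 'jar',/; s/g=np.array/hb=(u.min(),u.max(),v.min(),v.max()); g=np.array/" m2.py; sed -i "s/print(u.min(),u.max(),v.min(),v.max());//" m2.py; python3 m2.py 9; python3 - <<'E'
from h import *
c=np.array([.5487,-.0491])
for n,u,v in (('side',344.1,226.6),('top',332.8,218.2)):
    w=world(robot.get_image(n),u,v,.129); print(n,w.round(4),ang(w,c),np.hypot(*(w[:2]-c)))
E
```

```text
side 259.5 326 arrow -158.67 mask (np.int64(336), np.int64(353), np.int64(220), np.int64(238)) jar [ 0.479  -0.0853] 0.0786 -152.53
top 169.5 207 arrow -159.14 mask (np.int64(325), np.int64(340), np.int64(212), np.int64(226)) jar [ 0.48   -0.0836] 0.0768 -153.36
[0.55376753 0.03058404 0.12324462] 10.1 [-0.57214791  0.04689346 -0.74097559]
side [ 0.4814 -0.0846  0.129 ] -152.15136913241238 0.0760630344453698
top [ 0.4814 -0.0836  0.129 ] -152.88380876396664 0.07564013143488538
```

The jar is now about 6° short of the arrow in both views, so I'll push it the rest of the way slowly.

step_arm([
  [[0.02, -0.005, 0], [0, 0, 0]],
  [[0.02, -0.005, 0], [0, 0, 0]],
  [[0.02, -0.005, 0], [0, 0, 0]],
  [[0.02, -0.005, 0], [0, 0, 0]],
  [[0.02, -0.005, 0], [0, 0, 0]],
  [[0, 0, 0], [0, 0, 0]],
  [[0, 0, 0], [0, 0, 0]],
  [[0, 0, 0], [0, 0, 0]],
])

```text
clock: 11.2
ee_pos: [0.561, 0.0286, 0.1229]
orientation: [-3.142, 0.001, 2.81]
ft_force: [-1.4, -0.5, 0.7]
opening: -0.003
finger_force: 0.3
```

```bash
python3 m2.py 10; python3 -c "
import cv2,numpy as np
a=cv2.resize(cv2.imread('pics/side10.png')[180:290,290:380],None,fx=4.4,fy=4.4,interpolation=2)
b=cv2.resize(cv2.imread('pics/top10.png')[160:270,290:380],None,fx=4.4,fy=4.4,interpolation=2)
cv2.imwrite('pics/c10.png',np.hstack([a,b]))"
```

```text
side 270.0 326 arrow -158.67 mask (np.int64(333), np.int64(350), np.int64(220), np.int64(239)) jar [ 0.4764 -0.0785] 0.0781 -157.85
top 172.0 207 arrow -159.14 mask (np.int64(323), np.int64(338), np.int64(213), np.int64(227)) jar [ 0.4769 -0.0772] 0.0771 -158.6
[0.56099578 0.02867751 0.12287577] 11.3 [-0.22624548 -0.40829501 -0.53552512]
```

View pics/c10.png

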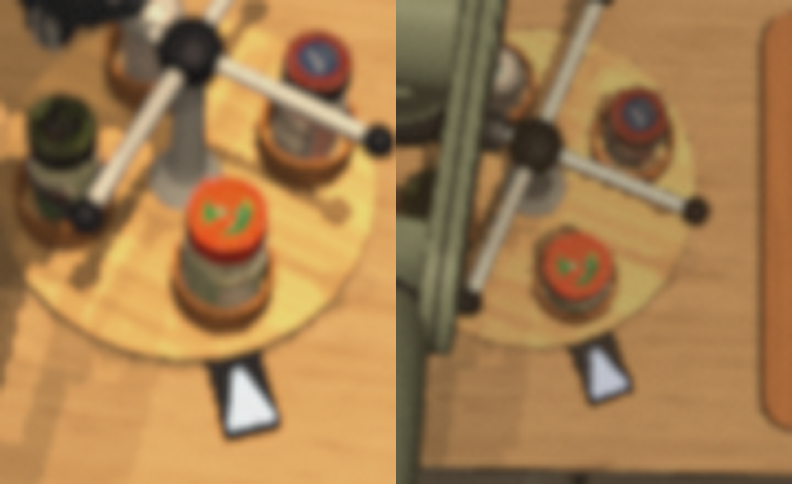

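Both views show the red-capped jar in line with the arrow, within about 1°. Now I'll back the finger off and lift it.

step_arm([
  [[-0.1, 0.04, 0], [0, 0, 0]],
  [[-0.1, 0.04, 0], [0, 0, 0]],
  [[-0.1, 0.04, 0], [0, 0, 0]],
  [[0, 0, 0.2], [0, 0, 0]],
  [[0, 0, 0.4], [0, 0, 0]],
  [[0, 0, 0.4], [0, 0, 0]],
  [[0, 0, 0.4], [0, 0, 0]],
  [[0, 0, 0.2], [0, 0, 0]],
])

```text
clock: 12.3
ee_pos: [0.5398, 0.0376, 0.2463]
orientation: [3.14, 0.005, 2.81]
ft_force: [-0.1, -0.4, -0.8]
opening: 0.001
finger_force: 0.0
```

step_arm([
  [[-0.25, 0.5, 0], [0, 0, 0]],
  [[-0.25, 0.5, 0], [0, 0, 0]],
  [[-0.25, 0.5, 0], [0, 0, 0]],
  [[-0.25, 0.5, 0], [0, 0, 0]],
  [[-0.25, 0.5, 0], [0, 0, 0]],
  [[-0.25, 0.5, 0], [0, 0, 0]],
  [[0, 0, 0], [0, 0, 0]],
  [[0, 0, 0], [0, 0, 0]],
])

```text
clock: 13.3
ee_pos: [0.4259, 0.2624, 0.2428]
orientation: [-3.141, 0.0, 2.81]
ft_force: [0.1, 0.0, 0.4]
opening: -0.002
finger_force: 0.0
```

```bash
python3 m2.py 11; python3 -c "
import cv2,numpy as np
a=cv2.resize(cv2.imread('pics/side11.png')[130:290,270:400],None,fx=3,fy=3,interpolation=2)
b=cv2.resize(cv2.imread('pics/top11.png')[130:290,270:400],None,fx=3,fy=3,interpolation=2)
cv2.imwrite('pics/c11.png',np.hstack([a,b]))"
```

```text
side 270.5 326 arrow -158.62 mask (np.int64(333), np.int64(350), np.int64(220), np.int64(239)) jar [ 0.4764 -0.0786] 0.0781 -157.82
top 171.0 207 arrow -159.09 mask (np.int64(323), np.int64(338), np.int64(213), np.int64(227)) jar [ 0.4768 -0.0772] 0.0772 -158.67
[0.42628787 0.26185247 0.24280328] 13.4 [ 0.46138975 -0.61992985  0.16706842]
```

View pics/c11.png

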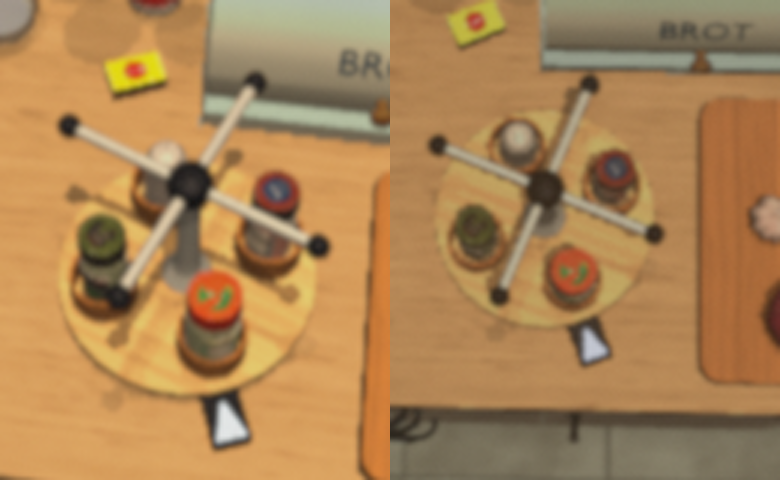

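```bash
python3 - <<'E'
from h import *
for n,L in (('top',[(200,85),(265,233),(110,295),(48,145)]),('side',[(255,83),(318,246),(120,297),(69,126)])):
    p=robot.get_image(n); B=np.array([world(p,(x+.5)/3+269.5,(y+.5)/3+129.5,.172) for x,y in L]); c=B.mean(0); d=B-c
    print(c.round(4),np.mean([(ang(b,c)-ang(B[0],c)+90*i+180)%360-180 for i,b in enumerate(B)])+ang(B[0],c)-225+0,[ang(b,c).round(1) for b in B])
E
```

```text
[ 0.5477 -0.0495  0.172 ] -246.42863343638865 [np.float64(-21.6), np.float64(-111.2), np.float64(158.3), np.float64(68.8)]
[ 0.5481 -0.0496  0.172 ] -246.38847954624478 [np.float64(-21.5), np.float64(-111.5), np.float64(158.9), np.float64(68.5)]
```

```bash
python3 -c "
from plant import robot
print(robot.finish_job())"
```

```text
the job is handed in; nothing more can be done
None
```

The red-capped jar stands at the white arrow, within about 1° by both cameras; the carousel is at rest, all four jars are upright, and the job is handed in with the arm clear.

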